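Build a stickered stack for drying timber

TASK

Stack the timber to dry: lay the two equal flat sticks square across the top of the big newel blank as spacers, one on each side of its middle and each 70 mm from it, then lay the slat on the two sticks, centred over the blank and running along it, and stand the jar of screws upright on the slat over the middle as a weight. Set things down rather than drop them, leave the wedge and the finial where they are and do not shift the blank.

Things in the scene. Friction and masses are not known exactly. Their poses are not given: they have to be found in the camera images.
- blank: The newel blank: the largest loose timber, a planed block 76 x 275 x 60 mm (x, y, z) of 0.6 kg lying on the bench. Origin: centre of its underside, so its top is at z = +60 mm; y runs along its length, x across it.
- sticker_a: One of two identical flat wooden sticks (spacers) of even thickness, 28 x 120 x 12 mm (x, y, z), lying flat. Origin: centre of its underside; y runs along its length. Grasp it across its 28 mm width. Either stick may go on either side.
- sticker_b: The other of the two identical flat wooden sticks, 28 x 120 x 12 mm, same axes and origin.
- slat: The short slat, a flat board 50 x 200 x 18 mm (x, y, z), lying flat. Origin: centre of its underside; y runs along its length. Grasp it across its 50 mm width. A long broom handle leans on the bench edge to its left and rises to 0.51 m: keep clear of it.
- jar: Amber jar of screws with a black lid, 62 mm in diameter and 84 mm tall, standing upright; about 0.3 kg. Origin: centre of its underside; z points up through the lid. The lid does not come off and takes up the top 14 mm. Left of the jar a broom handle leans on the bench front edge, ending 0.28 m above it; a tall stair post stands behind the jar: keep clear of both.
- wedge: Bystander: a tapered wooden wedge 34 x 110 mm, 30 mm high at its thick end, lying beside the sticks. Origin: centre of its underside; y runs along its length. Not to be moved.
- finial: Bystander: a small turned wooden finial, 54 mm in diameter and 69 mm tall, standing behind the work. (An old turned newel leans on the bench front at the far right and rises to 0.31 m: lift over it.) Origin: centre of its underside. Not to be moved.
Things that resemble listed ones, but are neither listed nor needed, are in the scene too. What is shaped like the jar but pink or purple is not meant. What is shaped like the sticker_a but turquoise is not meant.

How it is judged (in metres and radians):
On the way, in this order (a step that is already met when the one before it is completed fails the run):
1. both sticks lie across the blank, one on each side of its middle, released (((x of sticker_a in the frame of blank between -0.015 and 0.015 m and y of sticker_a in the frame of blank between 0.055 and 0.085 m and z of sticker_a in the frame of blank between 0.056 and 0.064 m and angle between the y axis of each of sticker_a, sticker_b and the x axis of blank, either way round below 0.15 rad and x of sticker_b in the frame of blank between -0.015 and 0.015 m and y of sticker_b in the frame of blank between -0.085 and -0.055 m and z of sticker_b in the frame of blank between 0.056 and 0.064 m) or (x of sticker_a in the frame of blank between -0.015 and 0.015 m and y of sticker_a in the frame of blank between -0.085 and -0.055 m and z of sticker_a in the frame of blank between 0.056 and 0.064 m and angle between the y axis of each of sticker_a, sticker_b and the x axis of blank, either way round below 0.15 rad and x of sticker_b in the frame of blank between -0.015 and 0.015 m and y of sticker_b in the frame of blank between 0.055 and 0.085 m and z of sticker_b in the frame of blank between 0.056 and 0.064 m)) and contact force between the fingers and sticker_a below 0.1 N and contact force between the fingers and sticker_b below 0.1 N), for 0.2 s.
2. the slat lies on both sticks, along the blank, released (((x of sticker_a in the frame of blank between -0.015 and 0.015 m and y of sticker_a in the frame of blank between 0.055 and 0.085 m and z of sticker_a in the frame of blank between 0.056 and 0.064 m and angle between the y axis of each of sticker_a, sticker_b and the x axis of blank, either way round below 0.15 rad and x of sticker_b in the frame of blank between -0.015 and 0.015 m and y of sticker_b in the frame of blank between -0.085 and -0.055 m and z of sticker_b in the frame of blank between 0.056 and 0.064 m) or (x of sticker_a in the frame of blank between -0.015 and 0.015 m and y of sticker_a in the frame of blank between -0.085 and -0.055 m and z of sticker_a in the frame of blank between 0.056 and 0.064 m and angle between the y axis of each of sticker_a, sticker_b and the x axis of blank, either way round below 0.15 rad and x of sticker_b in the frame of blank between -0.015 and 0.015 m and y of sticker_b in the frame of blank between 0.055 and 0.085 m and z of sticker_b in the frame of blank between 0.056 and 0.064 m)) and x of slat in the frame of blank between -0.012 and 0.012 m and y of slat in the frame of blank between -0.015 and 0.015 m and z of slat in the frame of blank between 0.068 and 0.076 m and angle between the y axis of slat and the y axis of blank, either way round below 0.12 rad and angle between slat's own z axis and vertical below 0.05 rad and contact force between the fingers and slat below 0.1 N), for 0.2 s.
At the end, for the whole second after the job is handed in: Sticks flat across the blank (0.15 rad), centred on its width (15 mm), 70 mm either side of its middle (15 mm); slat on both, along the blank (0.12 rad), centred (12 mm across, 15 along); jar upright on it over the middle (14 mm across, 15 along); all at rest (((x of sticker_a in the frame of blank between -0.015 and 0.015 m and y of sticker_a in the frame of blank between 0.055 and 0.085 m and z of sticker_a in the frame of blank between 0.056 and 0.064 m and angle between the y axis of each of sticker_a, sticker_b and the x axis of blank, either way round below 0.15 rad and x of sticker_b in the frame of blank between -0.015 and 0.015 m and y of sticker_b in the frame of blank between -0.085 and -0.055 m and z of sticker_b in the frame of blank between 0.056 and 0.064 m) or (x of sticker_a in the frame of blank between -0.015 and 0.015 m and y of sticker_a in the frame of blank between -0.085 and -0.055 m and z of sticker_a in the frame of blank between 0.056 and 0.064 m and angle between the y axis of each of sticker_a, sticker_b and the x axis of blank, either way round below 0.15 rad and x of sticker_b in the frame of blank between -0.015 and 0.015 m and y of sticker_b in the frame of blank between 0.055 and 0.085 m and z of sticker_b in the frame of blank between 0.056 and 0.064 m)) and x of slat in the frame of blank between -0.012 and 0.012 m and y of slat in the frame of blank between -0.015 and 0.015 m and z of slat in the frame of blank between 0.068 and 0.076 m and angle between the y axis of slat and the y axis of blank, either way round below 0.12 rad and angle between slat's own z axis and vertical below 0.05 rad and x of jar in the frame of blank between -0.014 and 0.014 m and y of jar in the frame of blank between -0.015 and 0.015 m and z of jar in the frame of blank between 0.086 and 0.095 m and angle between jar's own z axis and vertical below 0.06 rad and linear speed of each of blank, sticker_a, sticker_b, slat, jar below 0.02 m/s); the robot touches nothing.
It fails at once if the wedge or the finial is moved by more than 25 mm (distance of any of wedge, finial from where it was at the start of the episode above 0.025 m).
It fails at once if the blank is shifted by more than 25 mm (distance of blank from where it was at the start of the episode above 0.025 m).
It fails at once if a stick, the slat or the jar is dropped (falls freely by more than about 13 mm) ((contact force between sticker_a and anything else below 0.01 N and linear speed of sticker_a above 0.5 m/s) or (contact force between sticker_b and anything else below 0.01 N and linear speed of sticker_b above 0.5 m/s) or (contact force between slat and anything else below 0.01 N and linear speed of slat above 0.5 m/s) or (contact force between jar and anything else below 0.01 N and linear speed of jar above 0.5 m/s)).
It fails at once if the jar is tipped over (angle between jar's own z axis and vertical above 0.8 rad).
It also fails if it takes over 138 s, if anything falls off the work surface, if the arm or the gripper's body presses on something with over 40 N, if the wrist force passes 120 N, or if a joint passes its speed limit or range.

ROBOT

A 7-joint arm with a two-finger parallel gripper is mounted at the origin on a cart in front of the work surface, level with it; the furniture and walls round the work are solid. World frame = base frame: x ahead of the robot, y to its left, z up, the work surface at z = 0. Lengths are in m, angles in degrees, forces in N, time in s.
With the tool pointing down it reaches from about 0.4 to 0.875 m from the base axis. Payload 4.4 kg.
Tool frame: the origin (TCP) lies where the fingers leave the gripper's body, on its centre line; the fingertips stand 73 mm ahead of it and the grasp point (between the pads) lies 54 mm ahead of it (arm.grasp_offset is the z of the grasp point in the tool frame, in m); z points along the fingers, y is the line along which they close (so a half turn about z gives the same grasp; the last joint's range is limited). The gripper opens to 85 mm and grips with 20 to 120 N. Pads are 22 mm wide; open, the fingers measure 114 mm over their backs; the gripper's body (76 mm by 85 mm) begins 54 mm behind the grasp point. The pads swing forward as they close: fully open they stand 13 mm farther back than shut.
Start: joints at [70.829, 36.005, 2.206, 86.941, -1.547, 57.084, -1.146], TCP at [0.173, -0.627, 0.304] pointing down, gripper open.
Joint ranges: [-175.42, 175.42], [-21.48, 121.26], [-71.46, 75.88], [10.55, 141.38], [-63.04, 243.04], [13.31, 113.54], [-168.57, 168.57]. Speed limits (degrees/s): [147.25, 147.25, 180, 180, 180, 180, 180].

INTERFACE

Orientations are given as [roll, pitch, yaw] about the fixed x, y, z axes, in that order (R = Rz(yaw) Ry(pitch) Rx(roll)).
In Python, from workcell import arm, eyes gives the robot as it stands.
- The arm moves only by the tool play_rows, never from a script. Its argument "plan" is a list of rows, each a list of 3 entries, a list of its own where there are three numbers: the shift along the tool's x, y, z in parts of the range, where 1.0 means 1 m, then the turn about the tool's z in parts of the range, where 1.0 means pi rad, then the closure, from -1 (fully open) to 1 (shut). In form: [[[dx, dy, dz], twist, hand], ...]. A call has 1 to 20 rows; each row is the pose to reach, as a shift and turn from the pose commanded when the call began, along the tool's axes at that moment; what a row does not reach only later rows make up. A row lasts 1/10 s, in which the tool goes at most 50 mm and 8.59 degrees, less where a joint would pass 70% of its speed; a pose out of reach is approached as far as the arm can. No shift or turn number may pass 1 either way. A call with a gripper value outside its range is refused whole. The fingers move at their own pace and stop on an object; the grip force is fixed at half the most. Time passes only in rows, so rows that repeat a pose let the fingers close. It gives the time, the measured TCP pose, the force, the opening and the grip force at its end, in the units of the state.
- arm.observe(): the state, without advancing time (a new reading comes with each control period).
- eyes.read_camera(name): name is "scene" or "side" or "wrist"; returns a dict with "color" (400x640x3 uint8, red, green, blue), "z_map" (400x640 float32, m along the optical axis (not along the pixel's ray), 0 where there is no reading), "mtx" (3x3 intrinsics, pixels), "eye" and "attitude" of the camera in the world; the wrist camera has in their place "T_tool_cam" (4x4, takes a point from camera to tool coordinates, whose origin is the TCP and whose axes are the flange's). Camera axes: x right, y down, z forward; pixel columns grow to the right and rows downward; lengths in m; the calibration is good to about 2 mm. A picture is of the moment at which its call begins: read the wrist's pose just before it.
- arm.job_done(): hands the job in; it is judged then, once.
The state is a dict: "t": time; "joint_positions": joint angles; "qd": joint speeds; "joint_efforts": joint torques, N m; "position": TCP position; "tcp_rot": TCP orientation; "force": force on the tool from outside, world axes, zero at the start; "ft_torque": the same for the moment, N m; "gripper_width": finger opening in m; "gripper_force": force on a finger pad.
Only numpy, scipy, OpenCV 4.12 (cv2) and the standard library are available. Lean on these libraries where they do the work, as an engineer would, in place of code of your own. Each camera call takes 0.05 s, during which the arm holds its last target. There are 200 camera calls.

## Working session

There is one attempt and no reset: what is moved stays moved. The work goes in short steps, Python scripts to look and compute and a tool call to move; the robot and the scene stay as the last step left them, time stands still between calls to the robot, and variables do not carry over. Pictures are saved under pics/ and viewed, at most 14 in all, crops included, and the job is handed in when it is done.

Besides the shell and the picture viewer there is one more tool, called after "Request:" by a JSON object that holds its "fn" and its "kwargs". play_rows: Moves the arm, as the interface text tells. Its arguments: {"type":"object","properties":{"plan":{"type":"array","items":{"type":"array"}}},"required":["plan"]}

```bash
ls; mkdir -p pics
python3 - <<'E'
from workcell import arm, eyes
import cv2,numpy as np,pickle
s=arm.observe();print(s)
for n in("scene","side","wrist"):
    d=eyes.read_camera(n);pickle.dump(d,open(n+'.pkl','wb'))
    cv2.imwrite(f'pics/{n}0.png',d['color'][:,:,::-1])
    print(n,{k:np.round(v,3).tolist() for k,v in d.items() if k not in('color','z_map')})
E
```

```text
pics
{'t': 0.0, 'joint_positions': array([70.82972443, 36.06018121,  2.201704  , 86.99766425, -1.54635602,
       57.08432751, -1.14701995]), 'qd': array([ 0.00618029, -0.02975062,  0.00916374, -0.01314134, -0.04247958,
        0.04936178,  0.0377178 ]), 'joint_efforts': array([ 1.13346584e-04, -5.63398182e+01,  1.22601639e+00, -1.93443561e+01,
        1.09586355e-02,  1.05283907e-02, -4.98002791e-06]), 'position': array([ 0.17251405, -0.62616536,  0.30296509]), 'tcp_rot': array([-1.79887498e+02,  1.62112799e-03,  1.54001112e+01]), 'force': array([-0.22108275, -0.81388755, -0.07389563]), 'ft_torque': array([-0.03387724, -0.04707571, -0.00954539]), 'gripper_force': 0.0, 'gripper_width': 0.08511865272824934}
scene {'mtx': [[415.442, 0.0, 318.024], [0.0, 415.442, 204.493], [0.0, 0.0, 1.0]], 'eye': [0.301, -0.561, 1.064], 'attitude': [-143.402, -0.45, -24.348]}
side {'mtx': [[370.406, 0.0, 319.283], [0.0, 370.406, 194.24], [0.0, 0.0, 1.0]], 'eye': [1.146, 0.54, 0.951], 'attitude': [-143.291, 0.547, 126.104]}
wrist {'mtx': [[349.39, 0.0, 320.674], [0.0, 349.39, 203.634], [0.0, 0.0, 1.0]], 'T_tool_cam': [[0.001, -0.957, -0.291, 0.074], [1.0, 0.0, 0.001, 0.001], [-0.001, -0.291, 0.957, -0.071], [0.0, 0.0, 0.0, 1.0]]}
```

View pics/scene0.png

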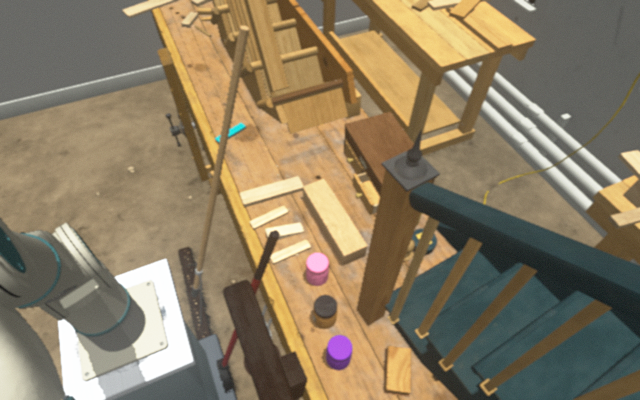

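View pics/side0.png

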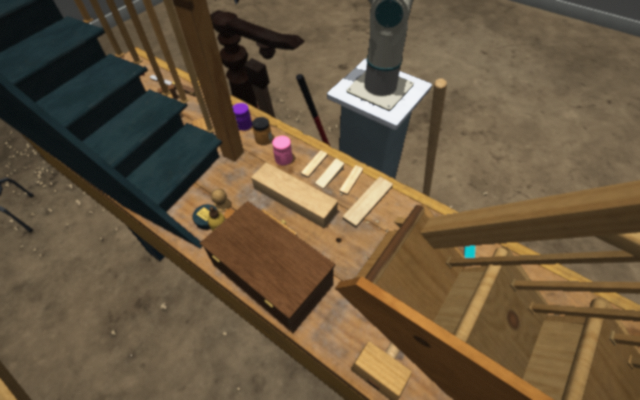

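The scene view shows the slat at (272,190), three small pieces at (269,218), (284,230) and (291,252), the blank at (334,220), the amber jar at (325,312), the pink decoy at (318,268) and the purple decoy at (340,352). The side view shows the same pieces around (350,180). Next: heights from the depth maps, and enlarged crops.

```bash
cat > h.py <<'E'
import numpy as np,cv2,pickle
from scipy.spatial.transform import Rotation as R
def pose(d,tool=None):
    if 'eye' in d: return R.from_euler('xyz',d['attitude'],degrees=True).as_matrix(),np.array(d['eye'])
    T=np.array(d['T_tool_cam']);Rt=R.from_euler('xyz',tool['tcp_rot'],degrees=True).as_matrix()
    return Rt@T[:3,:3],Rt@T[:3,3]+tool['position']
def cloud(d,tool=None):
    """world points for all pixels from the depth map"""
    Rm,t=pose(d,tool);v,u=np.mgrid[:400,:640];K=d['mtx'];z=d['z_map']
    p=np.stack([(u-K[0,2])/K[0,0]*z,(v-K[1,2])/K[1,1]*z,z],-1)@Rm.T+t
    p[z==0]=np.nan
    return p
def onplane(d,uv,h,tool=None):
    Rm,t=pose(d,tool);K=d['mtx'];uv=np.atleast_2d(uv).astype(float)
    r=np.c_[(uv-[K[0,2],K[1,2]])/[K[0,0],K[1,1]],np.ones(len(uv))]@Rm.T
    return t+r*((h-t[2])/r[:,2])[:,None]
E
python3 - <<'E'
from h import *
for n,pts,crop in (("scene",[(272,190),(269,218),(284,230),(291,252),(334,220),(318,262),(325,304),(300,350),(250,210),(275,300)],(220,170,160,170)),("side",[(315,163),(331,174),(350,180),(368,202),(293,192),(262,128),(283,146),(219,196),(300,170)],(200,90,200,150))):
    d=pickle.load(open(n+'.pkl','rb'));c=cloud(d)
    for u,v in pts: print(n,u,v,c[v,u].round(3))
    x,y,w,h=crop
    cv2.imwrite(f'pics/{n}0c.png',cv2.resize(d['color'][y:y+h,x:x+w,::-1],None,fx=3.5,fy=3.5,interpolation=cv2.INTER_CUBIC))
    zz=c[:,:,2]
    hm=np.nan_to_num(np.clip(zz[y:y+h,x:x+w]/0.1,0,1)*255).astype('uint8')
    cv2.imwrite(f'pics/{n}0h.png',cv2.resize(cv2.applyColorMap(hm,cv2.COLORMAP_JET),None,fx=3.5,fy=3.5,interpolation=cv2.INTER_NEAREST))
E
```

```text
scene 272 190 [0.517 0.255 0.019]
scene 269 218 [0.471 0.162 0.012]
scene 284 230 [0.496 0.098 0.018]
scene 291 252 [0.488 0.023 0.011]
scene 334 220 [0.634 0.044 0.061]
scene 318 262 [ 0.53  -0.074  0.081]
scene 325 304 [ 0.496 -0.189  0.082]
scene 300 350 [ 0.403 -0.243 -0.002]
scene 250 210 [0.429 0.221 0.003]
scene 275 300 [ 0.394 -0.091 -0.002]
side 315 163 [0.486 0.031 0.011]
side 331 174 [0.497 0.104 0.014]
side 350 180 [0.482 0.169 0.014]
side 368 202 [0.527 0.264 0.02 ]
side 293 192 [0.653 0.073 0.06 ]
side 262 128 [ 0.512 -0.173  0.079]
side 283 146 [ 0.537 -0.059  0.081]
side 219 196 [ 0.796 -0.096  0.064]
side 300 170 [0.534 0.003 0.   ]
```

View pics/scene0c.png

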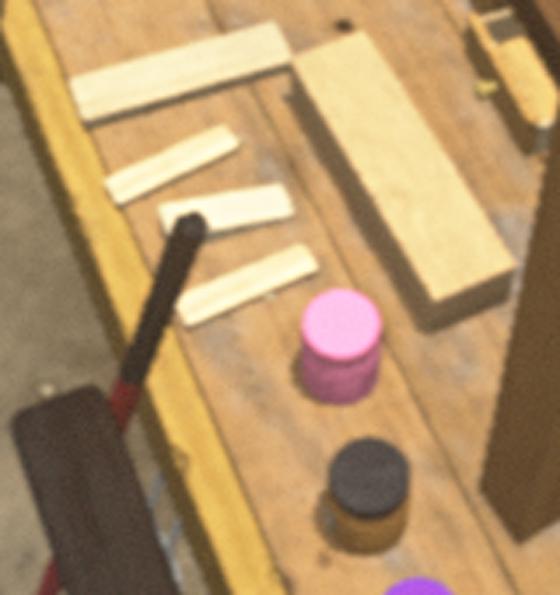

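View pics/scene0h.png

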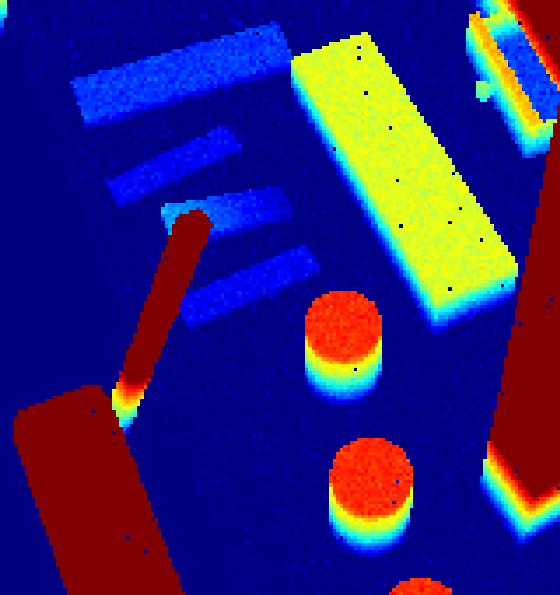

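The wedge is the middle piece: its height slopes in the depth map. The sticks are the outer two, at crop (172,163) and (248,285), and both are flat at 12 mm. Now I'll fit the objects in both views.

```bash
cat >> h.py <<'E'
def fit(c,xy,r,z0,z1):
    """minAreaRect of the points of height z0..z1 connected to the one nearest xy"""
    z=c[:,:,2];m=((z>z0)&(z<z1)&(np.hypot(c[:,:,0]-xy[0],c[:,:,1]-xy[1])<r)).astype('uint8')
    m=cv2.morphologyEx(m,cv2.MORPH_CLOSE,np.ones((3,3)))
    n,l,st,_=cv2.connectedComponentsWithStats(m)
    k=1+np.argmax(st[1:,4]);p=c[(l==k)&(z>z0)&(z<z1)]
    (cx,cy),(a,b),an=cv2.minAreaRect((p[:,:2]*1000).astype('float32'))
    if a>b:a,b,an=b,a,an+90   # long axis direction = an+90
    return dict(c=(round(cx,1),round(cy,1)),wl=(round(a,1),round(b,1)),longdeg=round((an+90)%180,1),z=round(float(np.median(p[:,2]))*1000,1),mean=(p[:,:2].mean(0)*1000).round(1).tolist(),n=len(p))
E
python3 - <<'E'
from h import *
obj=dict(blank=((.64,.06),.17,.053,.07),sA=((.475,.165),.07,.006,.02),sB=((.488,.025),.075,.006,.02),wedge=((.5,.1),.07,.006,.04),slat=((.52,.258),.12,.011,.03),jar=((.5,-.18),.05,.075,.09),finial=((.796,-.096),.06,.02,.09))
for n in("scene","side"):
    d=pickle.load(open(n+'.pkl','rb'));c=cloud(d)
    for k,a in obj.items():
        try: print(n,k,fit(c,*a))
        except Exception as e: print(n,k,e)
    # tall obstacles near work
    z=c[:,:,2]
    for zz in (.1,.2,.3,.4,.5,.6):
        m=(z>zz)&(z<zz+.05)&(c[:,:,0]>.15)&(c[:,:,0]<.95)&(abs(c[:,:,1])<.6)
        q=c[m];
        g=np.unique((q[:,:2]/.05).round().astype(int),axis=0,return_counts=True)
        print(n,zz,[(round(.05*x,2),round(.05*y,2)) for (x,y),k in zip(*g) if k>4 ])
E
```

```text
scene blank {'c': (642.1, 63.2), 'wl': (77.6, 276.8), 'longdeg': 91.7, 'z': 59.4, 'mean': [641.2, 53.6], 'n': 1992}
scene sA {'c': (476.2, 168.4), 'wl': (32.4, 124.5), 'longdeg': 7.6, 'z': 11.6, 'mean': [472.6, 166.4], 'n': 324}
scene sB {'c': (487.7, 26.5), 'wl': (33.8, 120.4), 'longdeg': 4.1, 'z': 11.5, 'mean': [487.0, 26.7], 'n': 372}
scene wedge {'c': (497.9, 98.4), 'wl': (37.7, 109.1), 'longdeg': 176.5, 'z': 15.2, 'mean': [501.7, 97.8], 'n': 299}
scene slat {'c': (517.2, 258.2), 'wl': (55.8, 199.8), 'longdeg': 176.9, 'z': 17.4, 'mean': [515.1, 257.2], 'n': 819}
scene jar {'c': (495.6, -193.6), 'wl': (57.4, 57.7), 'longdeg': 135.7, 'z': 83.3, 'mean': [495.5, -194.6], 'n': 430}
scene finial {'c': (820.9, -106.3), 'wl': (20.9, 92.5), 'longdeg': 42.0, 'z': 32.4, 'mean': [819.7, -105.7], 'n': 153}
scene 0.1 [(np.float64(0.35), np.float64(-0.35)), (np.float64(0.35), np.float64(-0.05)), (np.float64(0.4), np.float64(-0.05)), (np.float64(0.4), np.float64(0.35)), (np.float64(0.4), np.float64(0.4)), (np.float64(0.6), np.float64(-0.3)), (np.float64(0.6), np.float64(-0.25)), (np.float64(0.6)
[... 12170 characters left out ...]
oat64(0.65), np.float64(-0.55)), (np.float64(0.65), np.float64(-0.5)), (np.float64(0.65), np.float64(-0.45)), (np.float64(0.65), np.float64(-0.4)), (np.float64(0.65), np.float64(-0.35)), (np.float64(0.65), np.float64(-0.3)), (np.float64(0.65), np.float64(-0.25)), (np.float64(0.65), np.float64(-0.2)), (np.float64(0.65), np.float64(0.6)), (np.float64(0.7), np.float64(-0.6))]
side 0.5 [(np.float64(0.55), np.float64(0.35)), (np.float64(0.55), np.float64(0.4)), (np.float64(0.6), np.float64(-0.3)), (np.float64(0.6), np.float64(-0.2)), (np.float64(0.65), np.float64(-0.35)), (np.float64(0.65), np.float64(-0.3)), (np.float64(0.65), np.float64(-0.25)), (np.float64(0.65), np.float64(-0.2))]
side 0.6 []
```

```bash
cat > to.py <<'E'
# usage: to.py X Y Z YAW -> shift in the tool's axes and twist (tool pointing down)
import sys,numpy as np
from workcell import arm
from scipy.spatial.transform import Rotation as R
s=arm.observe();x,y,z,w=map(float,sys.argv[1:5])
Rm=R.from_euler('xyz',s['tcp_rot'],degrees=True)
d=Rm.inv().apply(np.array([x,y,z])-s['position'])
tw=-np.deg2rad((w-s['tcp_rot'][2]+180)%360-180)
print('t',round(s['t'],2),'shift',d.round(4),'twist',round(tw,4),'rpy',s['tcp_rot'].round(2),'q',s['joint_positions'].round(0),'w',round(s['gripper_width'],4))
E
python3 - <<'E'
from h import *
for n in("scene","side"):
    c=cloud(pickle.load(open(n+'.pkl','rb')));z=c[:,:,2]
    for lo in (.1,.15,.2,.25,.275):
        q=c[(z>lo)&(z<lo+.02)&(abs(c[:,:,0]-.4)<.08)&(abs(c[:,:,1]+.05)<.06)]
        if len(q): print(n,lo,q.min(0).round(3),q.max(0).round(3))
    q=c[(z>.1)&(z<.3)&(abs(c[:,:,0]-.62)<.1)&(abs(c[:,:,1]+.24)<.07)];print('post',q.min(0).round(3),q.max(0).round(3))
    q=c[(z>.1)&(z<.3)&(abs(c[:,:,0]-.45)<.1)&(abs(c[:,:,1]-.36)<.09)];print('broom',q.min(0).round(3),q.max(0).round(3))
E
python3 to.py .173 -.627 .53 15.4; python3 to.py .4 -.33 .53 15.4;python3 to.py .49 .03 .53 5
```

```text
scene 0.1 [ 0.361 -0.067  0.1  ] [ 0.384 -0.047  0.12 ]
scene 0.15 [ 0.373 -0.071  0.15 ] [ 0.398 -0.049  0.17 ]
scene 0.2 [ 0.392 -0.074  0.2  ] [ 0.414 -0.053  0.219]
scene 0.25 [ 0.408 -0.078  0.25 ] [ 0.429 -0.057  0.269]
scene 0.275 [ 0.415 -0.077  0.276] [ 0.435 -0.056  0.285]
post [ 0.581 -0.304  0.1  ] [ 0.642 -0.205  0.3  ]
broom [0.387 0.365 0.1  ] [0.47  0.389 0.3  ]
side 0.1 [ 0.368 -0.063  0.103] [ 0.389 -0.043  0.12 ]
side 0.15 [ 0.378 -0.065  0.15 ] [ 0.403 -0.046  0.17 ]
side 0.2 [ 0.396 -0.067  0.2  ] [ 0.419 -0.051  0.22 ]
side 0.25 [ 0.412 -0.069  0.25 ] [ 0.434 -0.054  0.269]
side 0.275 [ 0.417 -0.077  0.275] [ 0.435 -0.055  0.283]
post [ 0.584 -0.305  0.1  ] [ 0.647 -0.197  0.3  ]
broom [0.396 0.37  0.1  ] [0.475 0.395 0.3  ]
t 0.15 shift [ 2.000e-04  5.000e-04 -2.268e-01] twist 0.0 rpy [-179.91   -0.     15.4 ] q [71. 36.  2. 87. -2. 57. -1.] w 0.0854
t 0.15 shift [ 0.298  -0.2256 -0.2265] twist 0.0 rpy [-179.91   -0.     15.4 ] q [71. 36.  2. 87. -2. 57. -1.] w 0.0854
t 0.15 shift [ 0.4803 -0.5487 -0.226 ] twist 0.1816 rpy [-179.91   -0.     15.4 ] q [71. 36.  2. 87. -2. 57. -1.] w 0.0854
```

Request:
{"fn": "play_rows", "kwargs": {"plan": [[[0,0,-0.045],0,-0.1],[[0,0,-0.09],0,-0.1],[[0,0,-0.135],0,-0.1],[[0,0,-0.18],0,-0.1],[[0,0,-0.225],0,-0.1],[[0.03,-0.023,-0.225],0,-0.1],[[0.06,-0.045,-0.225],0,-0.1],[[0.1,-0.075,-0.225],0,-0.1],[[0.133,-0.1,-0.225],0,-0.1],[[0.166,-0.125,-0.225],0,-0.1],[[0.2,-0.15,-0.225],0,-0.1],[[0.233,-0.175,-0.225],0,-0.1],[[0.266,-0.2,-0.225],0,-0.1],[[0.298,-0.226,-0.225],0,-0.1],[[0.298,-0.226,-0.225],0,-0.1]]}}

```text
t: 1.65
position: [0.4039, -0.3237, 0.5289]
tcp_rot: [-179.8, -0.2, 16.0]
force: [0.6, -0.0, 0.7]
gripper_width: 0.047
gripper_force: 0.0
```

```bash
python3 to.py .476 .169 .4 7.7
```

```text
t 1.65 shift [ 0.2049 -0.4533  0.1309] twist 0.1454 rpy [-179.83   -0.19   16.03] q [ 39.  15.  -5.  86.   1.  79. -39.] w 0.047
```

Careful with the scale: turns go in shares of pi rad. That gives: 0.145 rad / 3.1416 = 0.0462.

Request:
{"fn": "play_rows", "kwargs": {"plan": [[[0.017,-0.038,0],0,-0.1],[[0.034,-0.076,0],0,-0.1],[[0.051,-0.113,0],0,-0.1],[[0.068,-0.151,0],0,-0.1],[[0.085,-0.189,0],0.0095,-0.1],[[0.102,-0.227,0],0.0191,-0.1],[[0.119,-0.265,0],0.0286,-0.1],[[0.137,-0.302,0],0.0382,-0.1],[[0.154,-0.34,0],0.0462,-0.1],[[0.171,-0.378,0.03],0.0462,-0.1],[[0.188,-0.416,0.06],0.0462,-0.1],[[0.205,-0.453,0.1],0.0462,-0.1],[[0.205,-0.453,0.131],0.0462,-0.1],[[0.205,-0.453,0.131],0.0462,-0.1],[[0.205,-0.453,0.131],0.0462,-0.1]]}}

```text
t: 3.15
position: [0.4775, 0.1606, 0.3982]
tcp_rot: [179.9, 0.1, 7.0]
force: [0.5, -1.2, 1.0]
gripper_width: 0.0466
gripper_force: 0.0
```

```bash
cat > wfit.py <<'E'
# wrist view: fit of things in the depth cloud; args: name x y r z0 z1 ...
import sys
from h import *
from workcell import arm,eyes
s=arm.observe();d=eyes.read_camera('wrist');c=cloud(d,s)
cv2.imwrite(f"pics/w{s['t']:.2f}.png",d['color'][:,:,::-1]);print('pic',f"w{s['t']:.2f}")
a=sys.argv[1:]
for i in range(0,len(a),6):
    v=list(map(float,a[i+1:i+6]))
    try: print(a[i],fit(c,v[:2],*v[2:]))
    except Exception as e: print(a[i],e)
E
python3 wfit.py sA .476 .169 .08 .006 .02 sB .488 .026 .08 .006 .02 wedge .5 .1 .07 .006 .04 blank .642 .064 .17 .053 .07 slat .517 .259 .13 .011 .03; python3 to.py .476 .169 .076 7.7
```

```text
pic w3.15
sA {'c': (477.9, 168.7), 'wl': (27.8, 128.9), 'longdeg': 7.2, 'z': 12.4, 'mean': [476.4, 168.1], 'n': 1984}
sB {'c': (487.0, 25.2), 'wl': (33.9, 119.8), 'longdeg': 3.0, 'z': 12.4, 'mean': [489.3, 28.6], 'n': 2033}
wedge {'c': (497.5, 98.3), 'wl': (34.4, 109.8), 'longdeg': 176.6, 'z': 18.1, 'mean': [497.1, 99.1], 'n': 2375}
blank {'c': (638.1, 63.3), 'wl': (70.7, 275.2), 'longdeg': 92.1, 'z': 60.6, 'mean': [633.6, 54.8], 'n': 15756}
slat {'c': (515.9, 258.6), 'wl': (50.5, 199.8), 'longdeg': 176.8, 'z': 18.5, 'mean': [522.5, 257.7], 'n': 6702}
t 3.2 shift [-0.0017 -0.0088  0.3233] twist -0.0124 rpy [ 1.7998e+02 -1.0000e-01  6.9900e+00] q [  -5.   19.  -23.  102.    8.   61. -114.] w 0.0474
```

Request:
{"fn": "play_rows", "kwargs": {"plan": [[[0,0,0.04],0,-0.1],[[0,0,0.08],0,-0.1],[[0,0,0.12],0,-0.1],[[0,0,0.16],0,-0.1],[[0,0,0.2],0,-0.1],[[0,0,0.23],0,-0.1],[[0,0,0.25],0,-0.1],[[0,0,0.25],0,-0.1],[[0,0,0.25],0,-0.1],[[0,0,0.25],0,-0.1]]}}

```text
t: 4.2
position: [0.479, 0.1616, 0.1499]
tcp_rot: [-180.0, -0.2, 7.0]
force: [-0.4, 0.0, 0.3]
gripper_width: 0.0469
gripper_force: 0.0
```

```bash
python3 wfit.py sA .476 .169 .08 .006 .02; python3 to.py .4765 .1685 .076 7.5
```

```text
pic w4.20
sA {'c': (472.7, 168.0), 'wl': (28.1, 119.5), 'longdeg': 7.2, 'z': 12.5, 'mean': [477.7, 168.5], 'n': 7760}
t 4.25 shift [-0.0017 -0.0071  0.0738] twist -0.008 rpy [-179.96   -0.22    7.04] q [ -12.   39.  -14.  117.   21.   26. -125.] w 0.0473
```

To row units: -0.005 rad / 3.1416 = -0.0016.

Request:
{"fn": "play_rows", "kwargs": {"plan": [[[-0.003,-0.007,0.02],-0.0016,-0.1],[[-0.003,-0.007,0.04],-0.0016,-0.1],[[-0.003,-0.007,0.06],-0.0016,-0.1],[[-0.003,-0.007,0.074],-0.0016,-0.1],[[-0.003,-0.007,0.074],-0.0016,-0.1],[[-0.003,-0.007,0.074],-0.0016,-0.1],[[-0.003,-0.007,0.074],-0.0016,0.4],[[-0.003,-0.007,0.074],-0.0016,1],[[-0.003,-0.007,0.074],-0.0016,1],[[-0.003,-0.007,0.074],-0.0016,1],[[-0.003,-0.007,0.074],-0.0016,1],[[-0.003,-0.007,0.074],-0.0016,1]]}}

```text
t: 5.45
position: [0.4742, 0.1684, 0.0754]
tcp_rot: [-180.0, -0.1, 7.4]
force: [-0.9, -0.3, 5.4]
gripper_width: 0.026
gripper_force: 59.4
```

```bash
python3 to.py .475 .1685 .18 7.5
```

```text
t 5.45 shift [ 1.000e-03 -1.000e-04 -1.046e-01] twist -0.0024 rpy [-1.7997e+02 -1.4000e-01  7.3600e+00] q [ -17.   46.   -9.  119.   24.   16. -129.] w 0.026
```

To row units: 0.1 rad / 3.1416 = 0.0318.

Request:
{"fn": "play_rows", "kwargs": {"plan": [[[0,0,-0.01],0,1],[[0,0,-0.03],0,1],[[0,0,-0.06],0,1],[[0,0,-0.09],0,1],[[0,0,-0.11],0,1],[[0.02,0.003,-0.11],0.0064,1],[[0.05,0.012,-0.11],0.0159,1],[[0.08,0.025,-0.11],0.0255,1],[[0.11,0.035,-0.11],0.0318,1],[[0.135,0.045,-0.11],0.0318,1],[[0.15,0.053,-0.11],0.0318,1],[[0.159,0.055,-0.11],0.0318,1],[[0.159,0.055,-0.11],0.0318,1],[[0.159,0.055,-0.11],0.0318,1],[[0.159,0.055,-0.11],0.0318,1]]}}

```text
t: 6.95
position: [0.637, 0.1347, 0.1841]
tcp_rot: [-180.0, 0.1, 1.7]
force: [-0.6, -0.2, 0.0]
gripper_width: 0.0259
gripper_force: 59.2
```

```bash
python3 wfit.py stick .64 .134 .09 .10 .15 blank .642 .064 .17 .053 .07; python3 to.py .6395 .134 .136 1.9
```

```text
pic w6.95
stick {'c': (641.1, 134.5), 'wl': (52.3, 110.7), 'longdeg': 168.9, 'z': 121.2, 'mean': [646.5, 134.1], 'n': 18840}
blank {'c': (642.7, 24.3), 'wl': (76.3, 179.0), 'longdeg': 91.7, 'z': 60.5, 'mean': [645.5, 28.0], 'n': 33719}
t 7.0 shift [0.0023 0.0008 0.0482] twist -0.003 rpy [-1.7999e+02  4.0000e-02  1.7300e+00] q [  -4.   45.  -17.   92.   17.   46. -117.] w 0.0261
```

Request:
{"fn": "play_rows", "kwargs": {"plan": [[[0.002,0.001,0.02],0,1],[[0.002,0.001,0.035],0,1],[[0.002,0.001,0.044],0,1],[[0.002,0.001,0.048],0,1],[[0.002,0.001,0.048],0,1],[[0.002,0.001,0.048],0,1],[[0.002,0.001,0.048],0,0.0],[[0.002,0.001,0.048],0,-0.1],[[0.002,0.001,0.048],0,-0.1],[[0.002,0.001,0.048],0,-0.1],[[0.002,0.001,0.03],0,-0.1],[[0.002,0.001,0],0,-0.1],[[0.002,0.001,-0.04],0,-0.1],[[0.002,0.001,-0.08],0,-0.1],[[0.002,0.001,-0.1],0,-0.1],[[0.002,0.001,-0.1],0,-0.1],[[0.002,0.001,-0.1],0,-0.1]]}}

```text
t: 8.7
position: [0.64, 0.1329, 0.2839]
tcp_rot: [180.0, -0.0, 1.6]
force: [-0.6, -0.1, -0.4]
gripper_width: 0.0473
gripper_force: 0.0
```

```bash
python3 wfit.py stick .64 .134 .09 .066 .08 blank .642 .064 .17 .053 .066; python3 to.py .488 .026 .28 3.2;python3 to.py .488 .026 .15 3.2
```

```text
pic w8.70
stick {'c': (638.3, 132.3), 'wl': (28.0, 119.9), 'longdeg': 1.7, 'z': 72.4, 'mean': [642.2, 132.4], 'n': 4639}
blank {'c': (643.0, 22.0), 'wl': (76.5, 191.6), 'longdeg': 92.1, 'z': 60.5, 'mean': [645.0, 22.6], 'n': 18641}
t 8.75 shift [-0.1546  0.1023  0.0033] twist -0.0271 rpy [1.7997e+02 9.0000e-02 1.6500e+00] q [  -3.   39.  -19.   87.   14.   57. -115.] w 0.0467
t 8.75 shift [-0.1544  0.1022  0.1333] twist -0.0271 rpy [1.7997e+02 9.0000e-02 1.6500e+00] q [  -3.   39.  -19.   87.   14.   57. -115.] w 0.0467
```

To row units: -0.027 rad / 3.1416 = -0.0086.

Request:
{"fn": "play_rows", "kwargs": {"plan": [[[-0.03,0.02,0],0,-0.1],[[-0.06,0.04,0],-0.0032,-0.1],[[-0.09,0.06,0],-0.0064,-0.1],[[-0.12,0.08,0],-0.0086,-0.1],[[-0.145,0.096,0],-0.0086,-0.1],[[-0.154,0.102,0.02],-0.0086,-0.1],[[-0.154,0.102,0.05],-0.0086,-0.1],[[-0.154,0.102,0.09],-0.0086,-0.1],[[-0.154,0.102,0.12],-0.0086,-0.1],[[-0.154,0.102,0.133],-0.0086,-0.1],[[-0.154,0.102,0.133],-0.0086,-0.1],[[-0.154,0.102,0.133],-0.0086,-0.1],[[-0.154,0.102,0.133],-0.0086,-0.1]]}}

```text
t: 10.05
position: [0.4895, 0.0267, 0.1514]
tcp_rot: [-180.0, -0.0, 3.2]
force: [1.0, 0.8, 0.5]
gripper_width: 0.0469
gripper_force: 0.0
```

```bash
python3 wfit.py sB .488 .026 .08 .006 .02; python3 to.py .488 .026 .0755 3.2
```

```text
pic w10.05
sB {'c': (486.6, 24.6), 'wl': (34.1, 120.2), 'longdeg': 3.0, 'z': 12.5, 'mean': [491.7, 27.7], 'n': 7888}
t 10.1 shift [-0.0018  0.0006  0.0761] twist -0.0002 rpy [-1.7999e+02 -8.0000e-02  3.1900e+00] q [   3.   38.  -14.  119.   21.   25. -114.] w 0.0471
```

View pics/w10.05.png

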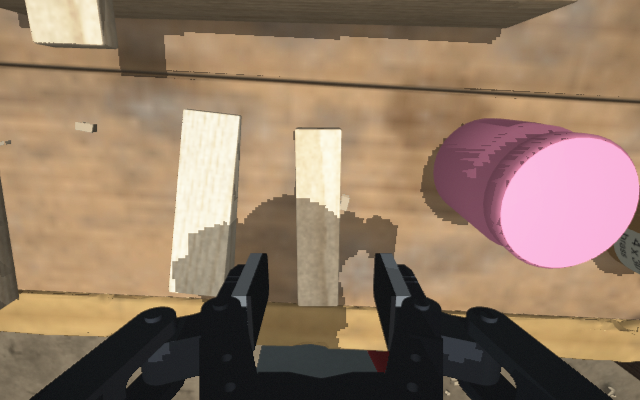

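The wrist view shows sB at (318,215), with a small wood chip touching its right side at about (345,203). The chip explains the 34 mm width. The wedge is at (207,200) and the pink jar at (560,200). I'll locate the chip so the pads can avoid it.

Run:
```python
from h import *
from workcell import arm,eyes
s=arm.observe();d=eyes.read_camera('wrist');c=cloud(d,s)
for u,v in[(345,197),(345,203),(345,208),(349,203)]: print(u,v,c[v,u].round(4))
q=c[(c[:,:,2]>.004)&(c[:,:,2]<.02)&(abs(c[:,:,0]-.49)<.07)&(c[:,:,1]<.045)&(c[:,:,1]>-.02)]
for x in np.arange(.43,.56,.01):
    p=q[abs(q[:,0]-x)<.005]
    if len(p): print(round(x,3),p[:,1].min().round(4),p[:,1].max().round(4),p[:,2].max().round(4))
```

```text
345 197 [0.5043 0.011  0.0078]
345 203 [0.5005 0.0107 0.0086]
345 208 [0.4968 0.0104 0.0074]
349 203 [ 4.981e-01  7.300e-03 -3.000e-04]
0.43 0.0111 0.0388 0.0141
0.44 0.0115 0.0392 0.0145
0.45 0.0115 0.0395 0.0142
0.46 0.0122 0.0399 0.0142
0.47 0.0129 0.0409 0.0144
0.48 0.0133 0.0413 0.0144
0.49 0.0137 0.0416 0.0147
0.5 0.0088 0.0419 0.0148
0.51 0.0149 0.043 0.0143
0.52 0.0152 0.0434 0.0144
0.53 0.0159 0.0437 0.0148
0.54 0.0166 0.0446 0.0146
0.55 0.0168 0.044 0.0139
```

```bash
python3 to.py .474 .027 .0755 3.2
```

```text
t 10.15 shift [-0.0158 -0.0012  0.0762] twist -0.0003 rpy [-1.7999e+02 -1.0000e-01  3.1800e+00] q [   3.   38.  -14.  119.   21.   25. -114.] w 0.0468
```

Request:
{"fn": "play_rows", "kwargs": {"plan": [[[-0.016,-0.001,0.01],0,-0.1],[[-0.016,-0.001,0.03],0,-0.1],[[-0.016,-0.001,0.05],0,-0.1],[[-0.016,-0.001,0.07],0,-0.1],[[-0.016,-0.001,0.076],0,-0.1],[[-0.016,-0.001,0.076],0,-0.1],[[-0.016,-0.001,0.076],0,-0.1],[[-0.016,-0.001,0.076],0,0.4],[[-0.016,-0.001,0.076],0,1],[[-0.016,-0.001,0.076],0,1],[[-0.016,-0.001,0.076],0,1],[[-0.016,-0.001,0.076],0,1],[[-0.016,-0.001,0.076],0,1]]}}

```text
t: 11.45
position: [0.4737, 0.0268, 0.076]
tcp_rot: [180.0, -0.1, 3.2]
force: [-0.6, -0.4, 5.3]
gripper_width: 0.0258
gripper_force: 59.3
```

```bash
python3 to.py .630 -.006 .186 1.9
```

```text
t 11.45 shift [ 0.1544  0.0414 -0.1097] twist 0.0226 rpy [ 1.7999e+02 -1.1000e-01  3.1900e+00] q [   0.   46.  -10.  123.   32.   14. -125.] w 0.0258
```

To row units: 0.023 rad / 3.1416 = 0.0073.

Request:
{"fn": "play_rows", "kwargs": {"plan": [[[0,0,-0.01],0,1],[[0,0,-0.03],0,1],[[0,0,-0.06],0,1],[[0,0,-0.09],0,1],[[0,0,-0.11],0,1],[[0.02,0.003,-0.11],0.0064,1],[[0.05,0.01,-0.11],0.0073,1],[[0.08,0.02,-0.11],0.0073,1],[[0.11,0.03,-0.11],0.0073,1],[[0.135,0.036,-0.11],0.0073,1],[[0.15,0.04,-0.11],0.0073,1],[[0.154,0.041,-0.11],0.0073,1],[[0.154,0.041,-0.11],0.0073,1],[[0.154,0.041,-0.11],0.0073,1],[[0.154,0.041,-0.11],0.0073,1]]}}

```text
t: 12.95
position: [0.6282, -0.0052, 0.1852]
tcp_rot: [180.0, 0.1, 1.9]
force: [0.2, 0.1, 0.0]
gripper_width: 0.0262
gripper_force: 59.2
```

```bash
python3 to.py .630 -.006 .1365 1.9
```

```text
t 12.95 shift [0.0018 0.0008 0.0487] twist 0.0005 rpy [1.80e+02 5.00e-02 1.93e+00] q [  12.   44.  -24.   96.   23.   45. -110.] w 0.0262
```

Request:
{"fn": "play_rows", "kwargs": {"plan": [[[0.002,0.001,0.02],0,1],[[0.002,0.001,0.035],0,1],[[0.002,0.001,0.044],0,1],[[0.002,0.001,0.0485],0,1],[[0.002,0.001,0.0485],0,1],[[0.002,0.001,0.0485],0,1],[[0.002,0.001,0.0485],0,0.0],[[0.002,0.001,0.0485],0,-0.1],[[0.002,0.001,0.0485],0,-0.1],[[0.002,0.001,0.0485],0,-0.1],[[0.002,0.001,0.03],0,-0.1],[[0.002,0.001,0],0,-0.1],[[0.002,0.001,-0.04],0,-0.1],[[0.002,0.001,-0.08],0,-0.1],[[0.002,0.001,-0.12],0,-0.1],[[0.002,0.001,-0.15],0,-0.1],[[0.002,0.001,-0.15],0,-0.1],[[0.002,0.001,-0.15],0,-0.1]]}}

```text
t: 14.75
position: [0.6312, -0.0066, 0.3354]
tcp_rot: [180.0, -0.1, 1.9]
force: [-1.1, 0.0, -1.1]
gripper_width: 0.0468
gripper_force: 0.0
```

```bash
python3 wfit.py st- .645 -.006 .09 .066 .08 st+ .64 .133 .09 .066 .08 blank .642 .064 .17 .053 .066; python3 to.py .5165 .2587 .3 -3
python3 - <<'E'
from h import *
from workcell import eyes
for n in("scene","side"):
    d=eyes.read_camera(n);c=cloud(d)
    for k,a in dict(stp=((.64,.134),.09,.066,.08),stm=((.645,-.006),.09,.066,.08)).items(): print(n,k,fit(c,*a))
E
```

```text
pic w14.75
st- {'c': (643.9, -6.5), 'wl': (27.6, 119.5), 'longdeg': 2.5, 'z': 72.5, 'mean': [647.2, -6.6], 'n': 3545}
st+ {'c': (638.3, 132.1), 'wl': (29.0, 119.5), 'longdeg': 1.9, 'z': 72.3, 'mean': [641.7, 131.1], 'n': 3785}
blank {'c': (641.2, 63.4), 'wl': (111.6, 118.3), 'longdeg': 2.1, 'z': 60.4, 'mean': [642.9, 64.6], 'n': 8542}
t 14.8 shift [-0.1054 -0.2691  0.0342] twist 0.0851 rpy [1.7998e+02 8.0000e-02 1.8700e+00] q [  15.   35.  -28.   87.   18.   62. -105.] w 0.0471
scene stp {'c': (639.1, 131.2), 'wl': (32.6, 119.2), 'longdeg': 1.4, 'z': 71.2, 'mean': [638.8, 131.3], 'n': 319}
scene stm {'c': (644.5, -6.1), 'wl': (30.9, 120.7), 'longdeg': 1.7, 'z': 71.3, 'mean': [643.5, -7.4], 'n': 379}
side stp {'c': (640.2, 133.2), 'wl': (30.0, 122.4), 'longdeg': 1.1, 'z': 71.6, 'mean': [642.2, 134.2], 'n': 343}
side stm {'c': (646.3, -5.4), 'wl': (30.4, 122.3), 'longdeg': 3.0, 'z': 71.8, 'mean': [647.4, -4.5], 'n': 307}
```

To row units: 0.085 rad / 3.1416 = 0.0271.

Request:
{"fn": "play_rows", "kwargs": {"plan": [[[-0.01,-0.03,0],0,0],[[-0.026,-0.067,0],0.0064,-0.3],[[-0.042,-0.107,0],0.0127,-0.6],[[-0.058,-0.147,0],0.0191,-0.6],[[-0.074,-0.187,0],0.0271,-0.6],[[-0.09,-0.227,0],0.0271,-0.6],[[-0.1,-0.255,0],0.0271,-0.6],[[-0.105,-0.269,0.034],0.0271,-0.6],[[-0.105,-0.269,0.07],0.0271,-0.6],[[-0.105,-0.269,0.11],0.0271,-0.6],[[-0.105,-0.269,0.15],0.0271,-0.6],[[-0.105,-0.269,0.18],0.0271,-0.6],[[-0.105,-0.269,0.18],0.0271,-0.6],[[-0.105,-0.269,0.18],0.0271,-0.6],[[-0.105,-0.269,0.18],0.0271,-0.6]]}}

```text
t: 16.4
position: [0.5183, 0.2595, 0.1563]
tcp_rot: [-179.9, -0.1, -3.0]
force: [-0.9, 0.1, 0.7]
gripper_width: 0.0686
gripper_force: 0.0
```

```bash
python3 wfit.py slat .517 .259 .13 .011 .03; python3 to.py .5165 .2587 .079 -3
```

```text
pic w16.40
slat {'c': (515.2, 258.5), 'wl': (50.2, 200.6), 'longdeg': 176.7, 'z': 18.5, 'mean': [528.8, 257.7], 'n': 23888}
t 16.45 shift [-0.0021  0.001   0.0776] twist -0.0 rpy [-1.799e+02 -1.500e-01 -3.000e+00] q [ -16.   43.  -21.  105.   25.   36. -145.] w 0.0685
```

Request:
{"fn": "play_rows", "kwargs": {"plan": [[[-0.002,0.001,0.02],0,-0.6],[[-0.002,0.001,0.04],0,-0.6],[[-0.002,0.001,0.06],0,-0.6],[[-0.002,0.001,0.075],0,-0.6],[[-0.002,0.001,0.08],0,-0.6],[[-0.002,0.001,0.08],0,-0.6],[[-0.002,0.001,0.08],0,-0.6],[[-0.002,0.001,0.08],0,-0.2],[[-0.002,0.001,0.08],0,1],[[-0.002,0.001,0.08],0,1],[[-0.002,0.001,0.08],0,1],[[-0.002,0.001,0.08],0,1],[[-0.002,0.001,0.08],0,1]]}}

```text
t: 17.75
position: [0.5161, 0.2584, 0.0762]
tcp_rot: [-179.9, -0.1, -3.0]
force: [-1.3, -0.5, 5.9]
gripper_width: 0.0483
gripper_force: 62.8
```

```bash
python3 to.py .6425 .0635 .226 91.9
```

```text
t 17.75 shift [ 0.1367  0.1879 -0.1497] twist -1.6563 rpy [-1.7994e+02 -1.0000e-01 -3.0000e+00] q [ -19.   50.  -17.  107.   29.   27. -149.] w 0.0483
```

To row units: -0.64 rad / 3.1416 = -0.2037.

Request:
{"fn": "play_rows", "kwargs": {"plan": [[[0,0,-0.01],0,1],[[0,0,-0.03],0,1],[[0,0,-0.06],0,1],[[0,0,-0.09],0,1],[[0,0,-0.12],0,1],[[0,0,-0.15],0,1],[[0.01,0.02,-0.15],0,1],[[0.025,0.045,-0.15],0,1],[[0.04,0.07,-0.15],-0.0159,1],[[0.06,0.1,-0.15],-0.0446,1],[[0.08,0.125,-0.15],-0.0764,1],[[0.1,0.15,-0.15],-0.1082,1],[[0.12,0.17,-0.15],-0.1401,1],[[0.13,0.18,-0.15],-0.1719,1],[[0.137,0.188,-0.15],-0.2037,1],[[0.137,0.188,-0.15],-0.2355,1],[[0.137,0.188,-0.15],-0.2674,1],[[0.137,0.188,-0.15],-0.2928,1],[[0.137,0.188,-0.15],-0.2928,1],[[0.137,0.188,-0.15],-0.2928,1]]}}

```text
t: 19.75
position: [0.6423, 0.0629, 0.2253]
tcp_rot: [180.0, 0.0, 49.6]
force: [-0.0, 0.4, -1.0]
gripper_width: 0.0484
gripper_force: 62.0
```

```bash
python3 to.py .6425 .0635 .226 91.9
```

```text
t 19.75 shift [ 0.0006 -0.0003 -0.0007] twist -0.7383 rpy [179.99   0.    49.6 ] q [ 14.  46. -40.  91.  34.  56. -77.] w 0.0484
```

To row units: -0.738 rad / 3.1416 = -0.2349.

Request:
{"fn": "play_rows", "kwargs": {"plan": [[[0,0,0],-0.0318,1],[[0,0,0],-0.0637,1],[[0,0,0],-0.0955,1],[[0,0,0],-0.1273,1],[[0,0,0],-0.1592,1],[[0,0,0],-0.191,1],[[0,0,0],-0.2165,1],[[0,0,0],-0.2349,1],[[0,0,0],-0.2349,1],[[0,0,0],-0.2349,1],[[0,0,0],-0.2349,1]]}}

```text
t: 20.85
position: [0.6424, 0.0631, 0.225]
tcp_rot: [180.0, 0.0, 91.9]
force: [-1.2, 0.4, -1.0]
gripper_width: 0.0482
gripper_force: 62.0
```

```bash
python3 - <<'E'
from h import *
from workcell import eyes,arm
for n in("scene","side"):
    d=eyes.read_camera(n);c=cloud(d)
    cv2.imwrite(f'pics/{n}1.png',d['color'][:,:,::-1])
    print(n,'slat',fit(c,(.6425,.0635),.13,.155,.175))
E
python3 to.py .6425 .0635 .150 91.9
```

```text
scene slat {'c': (649.5, 26.6), 'wl': (74.8, 134.8), 'longdeg': 98.4, 'z': 166.1, 'mean': [644.8, 18.9], 'n': 768}
side slat {'c': (641.3, 106.3), 'wl': (66.9, 116.1), 'longdeg': 99.5, 'z': 166.3, 'mean': [644.3, 110.0], 'n': 666}
t 20.95 shift [0.0004 0.     0.0751] twist 0.001 rpy [1.7999e+02 2.0000e-02 9.1960e+01] q [ 19.  49. -50.  91.  42.  60. -41.] w 0.0482
```

View pics/side1.png

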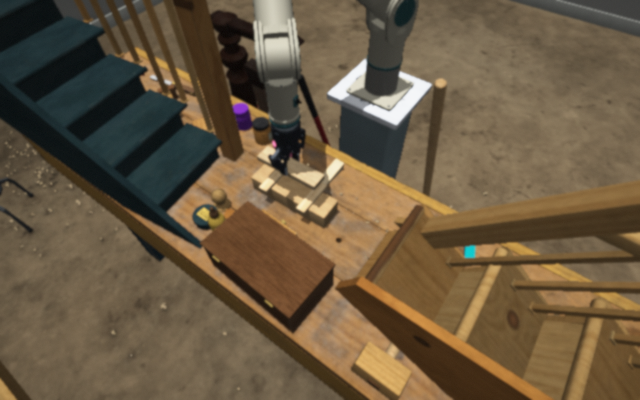

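The side view shows the slat held level along the blank, above both sticks at about (297,172). Lowering it.

Request:
{"fn": "play_rows", "kwargs": {"plan": [[[0,0,0.02],0,1],[[0,0,0.04],0,1],[[0,0,0.055],0,1],[[0,0,0.066],0,1],[[0,0,0.073],0,1],[[0,0,0.0765],0,1],[[0,0,0.0765],0,1],[[0,0,0.0765],0,1],[[0,0,0.0765],0,-0.3],[[0,0,0.0765],0,-0.6],[[0,0,0.0765],0,-0.6],[[0,0,0.0765],0,-0.6],[[0,0,0.0765],0,-0.6],[[0,0,0.06],0,-0.6],[[0,0,0.03],0,-0.6],[[0,0,-0.01],0,-0.6],[[0,0,-0.05],0,-0.6],[[0,0,-0.1],0,-0.6],[[0,0,-0.14],0,-0.6],[[0,0,-0.18],0,-0.6]]}}

```text
t: 22.95
position: [0.642, 0.0635, 0.4085]
tcp_rot: [179.9, -0.0, 92.1]
force: [0.9, 0.3, -0.0]
gripper_width: 0.0681
gripper_force: 0.0
```

```bash
python3 wfit.py slat .642 .064 .13 .083 .1
python3 - <<'E'
from h import *
from workcell import eyes,arm
for n in("scene","side"):
    d=eyes.read_camera(n);c=cloud(d)
    for k,a in dict(slat=((.642,.064),.13,.083,.1),jar=((.497,-.193),.05,.075,.09),stp=((.64,.134),.09,.066,.08),stm=((.645,-.006),.09,.066,.08)).items(): print(n,k,fit(c,*a))
E
python3 to.py .497 -.192 .4 90; python3 to.py .56 -.05 .4 90
```

```text
pic w22.95
slat {'c': (643.0, 61.6), 'wl': (50.1, 199.5), 'longdeg': 91.9, 'z': 90.5, 'mean': [642.7, 69.1], 'n': 7816}
scene slat {'c': (644.6, 62.4), 'wl': (53.0, 203.1), 'longdeg': 91.6, 'z': 89.5, 'mean': [643.4, 56.4], 'n': 1015}
scene jar {'c': (496.2, -193.6), 'wl': (56.5, 58.1), 'longdeg': 6.6, 'z': 83.5, 'mean': [495.4, -194.6], 'n': 427}
scene stp {'c': (599.8, 103.1), 'wl': (39.3, 110.5), 'longdeg': 91.4, 'z': 71.8, 'mean': [602.5, 123.0], 'n': 138}
scene stm {'c': (617.7, -15.7), 'wl': (62.5, 87.9), 'longdeg': 121.6, 'z': 71.9, 'mean': [610.6, -11.2], 'n': 164}
side slat {'c': (644.6, 62.3), 'wl': (55.0, 201.7), 'longdeg': 92.4, 'z': 89.7, 'mean': [645.6, 66.9], 'n': 961}
side jar {'c': (497.5, -192.7), 'wl': (55.8, 57.4), 'longdeg': 173.8, 'z': 83.7, 'mean': [500.4, -189.8], 'n': 182}
side stp {'c': (679.2, 114.9), 'wl': (56.6, 112.8), 'longdeg': 106.1, 'z': 72.8, 'mean': [678.1, 129.1], 'n': 158}
side stm {'c': (685.8, 21.4), 'wl': (37.0, 115.5), 'longdeg': 93.5, 'z': 72.5, 'mean': [683.7, 4.5], 'n': 140}
t 23.1 shift [-0.2511 -0.155   0.008 ] twist 0.0355 rpy [ 1.7961e+02 -8.0000e-02  9.2030e+01] q [ 21.  39. -56.  78.  33.  79. -33.] w 0.0682
t 23.1 shift [-0.1114 -0.087   0.0087] twist 0.0355 rpy [ 1.7961e+02 -8.0000e-02  9.2030e+01] q [ 21.  39. -56.  78.  33.  79. -33.] w 0.0682
```

To row units: 0.035 rad / 3.1416 = 0.0111.

Request:
{"fn": "play_rows", "kwargs": {"plan": [[[-0.02,-0.016,0],0,-1],[[-0.04,-0.031,0],0,-1],[[-0.067,-0.052,0],0,-1],[[-0.09,-0.07,0],0.0095,-1],[[-0.111,-0.087,0],0.0111,-1],[[-0.14,-0.1,0],0.0111,-1],[[-0.17,-0.115,0],0.0111,-1],[[-0.2,-0.13,0],0.0111,-1],[[-0.225,-0.142,0],0.0111,-1],[[-0.245,-0.151,0],0.0111,-1],[[-0.251,-0.155,0],0.0111,-1],[[-0.251,-0.155,0],0.0111,-1],[[-0.251,-0.155,0],0.0111,-1],[[-0.251,-0.155,0],0.0111,-1]]}}

```text
t: 24.5
position: [0.4968, -0.1915, 0.4051]
tcp_rot: [180.0, -0.0, 90.1]
force: [-0.1, -0.8, 0.3]
gripper_width: 0.0855
gripper_force: 0.0
```

```bash
python3 wfit.py jar .497 -.193 .05 .075 .09; python3 to.py .497 -.192 .15 90
python3 - <<'E'
from h import *
from workcell import eyes,arm
d=eyes.read_camera('scene');cv2.imwrite('pics/scene2.png',d['color'][:,:,::-1])
E
```

```text
pic w24.50
jar {'c': (494.8, -193.6), 'wl': (57.9, 58.2), 'longdeg': 0.3, 'z': 84.4, 'mean': [495.2, -192.8], 'n': 2071}
t 24.55 shift [-5.000e-04  1.000e-04  2.551e-01] twist 0.0025 rpy [ 1.7997e+02 -3.0000e-02  9.0140e+01] q [ 58.  31. -62.  97.  28.  70. -11.] w 0.0852
```

View pics/scene2.png

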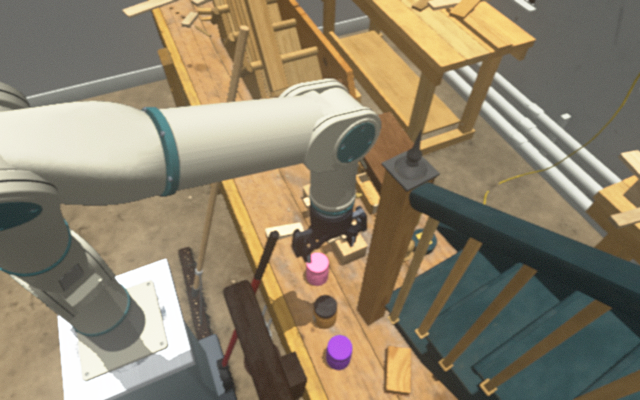

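The scene view shows the gripper above the jar at (330,225), the forearm high, with the handle and post clear of the hand. I'll check the arm's heights near the handle before descending.

Run:
```python
from h import *
from workcell import eyes,arm
d=eyes.read_camera('scene');c=cloud(d)
for u,v in[(340,130),(330,190),(300,125),(250,140),(200,150),(150,155),(80,150),(30,150)]: print(u,v,c[v,u].round(3))
```

```text
340 130 [ 0.479 -0.238  0.718]
330 190 [ 0.478 -0.221  0.584]
300 125 [ 0.429 -0.233  0.741]
250 140 [ 0.366 -0.25   0.757]
200 150 [ 0.315 -0.262  0.775]
150 155 [ 0.272 -0.27   0.795]
80 150 [ 0.225 -0.27   0.821]
30 150 [ 0.194 -0.27   0.834]
```

Request:
{"fn": "play_rows", "kwargs": {"plan": [[[0,0,0.03],0,-1],[[0,0,0.06],0,-1],[[0,0,0.08],0,-1],[[0,0,0.1],0,-1],[[0,0,0.1],0,-1]]}}

```text
t: 25.15
position: [0.4951, -0.1928, 0.3027]
tcp_rot: [-179.7, -0.1, 90.1]
force: [0.1, 0.6, -0.9]
gripper_width: 0.0854
gripper_force: 0.0
```

```bash
python3 to.py .4965 -.193 .1 90
```

```text
t 25.15 shift [-0.0006  0.0023  0.2027] twist 0.0011 rpy [-1.7974e+02 -9.0000e-02  9.0060e+01] q [ 54.  36. -57. 105.  35.  59. -17.] w 0.0854
```

Request:
{"fn": "play_rows", "kwargs": {"plan": [[[-0.001,0.002,0.03],0,-1],[[-0.001,0.002,0.06],0,-1],[[-0.001,0.002,0.09],0,-1],[[-0.001,0.002,0.12],0,-1],[[-0.001,0.002,0.14],0,-1],[[-0.001,0.002,0.15],0,-1],[[-0.001,0.002,0.15],0,-1],[[-0.001,0.002,0.15],0,-1]]}}

```text
t: 25.95
position: [0.4993, -0.1941, 0.1561]
tcp_rot: [179.9, 0.0, 90.0]
force: [0.0, 0.3, 0.0]
gripper_width: 0.0854
gripper_force: 0.0
```

```bash
python3 to.py .4965 -.193 .1 90
python3 - <<'E'
from h import *
from workcell import eyes,arm
d=eyes.read_camera('scene');cv2.imwrite('pics/scene3.png',d['color'][:,:,::-1])
E
```

```text
t 25.95 shift [ 0.0011 -0.0029  0.0561] twist 0.0 rpy [1.7989e+02 2.0000e-02 9.0000e+01] q [ 47.  47. -46. 112.  50.  44. -29.] w 0.0854
```

View pics/scene3.png

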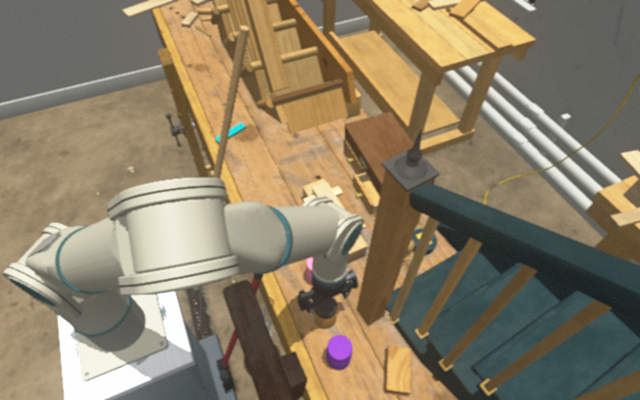

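The gripper now straddles the jar at (325,305), clear of the post and the newel. Descending and gripping.

Request:
{"fn": "play_rows", "kwargs": {"plan": [[[0.001,-0.003,0.01],0,-1],[[0.001,-0.003,0.025],0,-1],[[0.001,-0.003,0.04],0,-1],[[0.001,-0.003,0.05],0,-1],[[0.001,-0.003,0.055],0,-1],[[0.001,-0.003,0.055],0,-1],[[0.001,-0.003,0.055],0,-1],[[0.001,-0.003,0.055],0,-0.6],[[0.001,-0.003,0.055],0,0],[[0.001,-0.003,0.055],0,1],[[0.001,-0.003,0.055],0,1],[[0.001,-0.003,0.055],0,1],[[0.001,-0.003,0.055],0,1]]}}

```text
t: 27.3
position: [0.4955, -0.1933, 0.1009]
tcp_rot: [180.0, 0.0, 90.0]
force: [-1.5, -0.0, 5.1]
gripper_width: 0.0603
gripper_force: 64.7
```

```bash
python3 to.py .4965 -.193 .1 90;python3 to.py .57 -.02 .3 90;python3 to.py .643 .063 .3 90
```

```text
t 27.3 shift [0.0003 0.001  0.0009] twist -0.0003 rpy [1.7995e+02 5.0000e-02 8.9990e+01] q [ 44.  51. -41. 113.  56.  38. -34.] w 0.0603
t 27.3 shift [ 0.1731  0.0746 -0.1992] twist -0.0003 rpy [1.7995e+02 5.0000e-02 8.9990e+01] q [ 44.  51. -41. 113.  56.  38. -34.] w 0.0603
t 27.3 shift [ 0.2561  0.1476 -0.1992] twist -0.0003 rpy [1.7995e+02 5.0000e-02 8.9990e+01] q [ 44.  51. -41. 113.  56.  38. -34.] w 0.0603
```

Request:
{"fn": "play_rows", "kwargs": {"plan": [[[0,0,-0.01],0,1],[[0,0,-0.03],0,1],[[0,0,-0.06],0,1],[[0,0,-0.09],0,1],[[0,0,-0.12],0,1],[[0.01,0,-0.15],0,1],[[0.03,0,-0.165],0,1],[[0.06,0.01,-0.165],0,1],[[0.09,0.02,-0.165],0,1],[[0.12,0.035,-0.165],0,1],[[0.15,0.055,-0.165],0,1],[[0.18,0.08,-0.165],0,1],[[0.205,0.105,-0.165],0,1],[[0.23,0.125,-0.165],0,1],[[0.248,0.14,-0.165],0,1],[[0.256,0.148,-0.165],0,1],[[0.256,0.148,-0.165],0,1],[[0.256,0.148,-0.165],0,1],[[0.256,0.148,-0.165],0,1]]}}

```text
t: 29.2
position: [0.6425, 0.0611, 0.2646]
tcp_rot: [-179.9, 0.1, 89.9]
force: [-0.3, 0.0, -3.1]
gripper_width: 0.0602
gripper_force: 66.1
```

```bash
python3 to.py .6435 .063 .1915 90
python3 - <<'E'
from h import *
from workcell import eyes,arm
d=eyes.read_camera('side');cv2.imwrite('pics/side4.png',cv2.resize(d['color'][110:240,220:400,::-1],None,fx=3.5,fy=3.5))
E
```

```text
t 29.2 shift [0.0021 0.0011 0.0731] twist -0.0015 rpy [-1.7993e+02  1.0000e-01  8.9920e+01] q [ 19.  46. -50.  89.  39.  63. -40.] w 0.0602
```

View pics/side4.png

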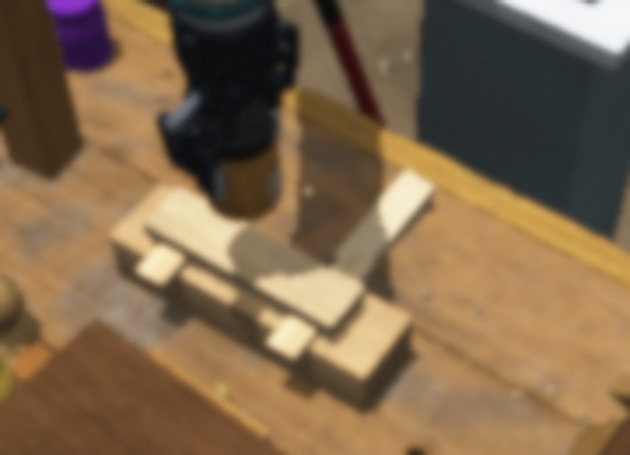

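The side crop shows the jar held upright at (250,185), above the slat on its two sticks. Lowering it.

Request:
{"fn": "play_rows", "kwargs": {"plan": [[[0.002,0.001,0.02],0,1],[[0.002,0.001,0.04],0,1],[[0.002,0.001,0.055],0,1],[[0.002,0.001,0.065],0,1],[[0.002,0.001,0.07],0,1],[[0.002,0.001,0.0725],0,1],[[0.002,0.001,0.0735],0,1],[[0.002,0.001,0.0735],0,1],[[0.002,0.001,0.0735],0,1]]}}

```text
t: 30.15
position: [0.6446, 0.065, 0.192]
tcp_rot: [179.9, -0.0, 90.0]
force: [-0.4, 0.8, -3.9]
gripper_width: 0.06
gripper_force: 66.2
```

```bash
python3 to.py .643 .063 .1909 90
```

```text
t 30.15 shift [-0.002  -0.0016  0.0011] twist -0.0 rpy [ 1.7994e+02 -1.0000e-02  9.0000e+01] q [ 18.  51. -47.  92.  43.  57. -44.] w 0.06
```

Still unloaded (−3.9 N), about 1 mm up. I'll go 1 mm lower, release and rise.

Request:
{"fn": "play_rows", "kwargs": {"plan": [[[-0.001,-0.001,0.001],0,1],[[-0.001,-0.001,0.0015],0,1],[[-0.001,-0.001,0.0015],0,1],[[-0.001,-0.001,0.0015],0,0.0],[[-0.001,-0.001,0.0015],0,-0.6],[[-0.001,-0.001,0.0015],0,-1],[[-0.001,-0.001,0.0015],0,-1],[[-0.001,-0.001,0.0015],0,-1],[[-0.001,-0.001,0.0015],0,-1],[[-0.001,-0.001,-0.02],0,-1],[[-0.001,-0.001,-0.05],0,-1],[[-0.001,-0.001,-0.09],0,-1],[[-0.001,-0.001,-0.13],0,-1],[[-0.001,-0.001,-0.17],0,-1],[[-0.001,-0.001,-0.2],0,-1],[[-0.001,-0.001,-0.2],0,-1]]}}

```text
t: 31.75
position: [0.6446, 0.0652, 0.3965]
tcp_rot: [179.5, -0.1, 90.0]
force: [0.0, 0.7, 0.7]
gripper_width: 0.0851
gripper_force: 0.0
```

Run:
```python
from h import *
from workcell import eyes,arm
for n in("scene","side"):
    d=eyes.read_camera(n);c=cloud(d)
    cv2.imwrite(f'pics/{n}5.png',cv2.resize(d['color'][110:270,220:400,::-1],None,fx=3.3,fy=3.3))
    for k,a in dict(jar=((.643,.063),.05,.165,.185),slat=((.642,.064),.13,.083,.1),blank=((.642,.064),.17,.053,.066),wedge=((.5,.1),.07,.006,.04)).items(): print(n,k,fit(c,*a))
```

```text
scene jar {'c': (643.8, 63.2), 'wl': (56.8, 57.6), 'longdeg': 111.9, 'z': 173.1, 'mean': [643.7, 61.2], 'n': 307}
scene slat {'c': (644.4, 13.4), 'wl': (53.2, 106.0), 'longdeg': 94.4, 'z': 89.7, 'mean': [644.3, 1.9], 'n': 461}
scene blank {'c': (641.8, -45.0), 'wl': (63.5, 114.4), 'longdeg': 177.2, 'z': 59.4, 'mean': [642.1, -50.0], 'n': 432}
scene wedge {'c': (497.6, 98.5), 'wl': (38.0, 108.6), 'longdeg': 178.1, 'z': 15.6, 'mean': [502.3, 97.9], 'n': 296}
side jar {'c': (645.5, 65.4), 'wl': (56.0, 58.8), 'longdeg': 37.0, 'z': 173.6, 'mean': [647.5, 67.1], 'n': 295}
side slat {'c': (646.8, 63.4), 'wl': (58.2, 200.5), 'longdeg': 92.4, 'z': 90.0, 'mean': [648.1, 73.3], 'n': 684}
side blank {'c': (654.6, 173.7), 'wl': (66.9, 115.1), 'longdeg': 162.3, 'z': 59.6, 'mean': [644.4, 177.1], 'n': 391}
side wedge {'c': (496.4, 99.2), 'wl': (36.5, 107.8), 'longdeg': 176.5, 'z': 17.8, 'mean': [491.2, 101.2], 'n': 312}
```

View pics/side5.png

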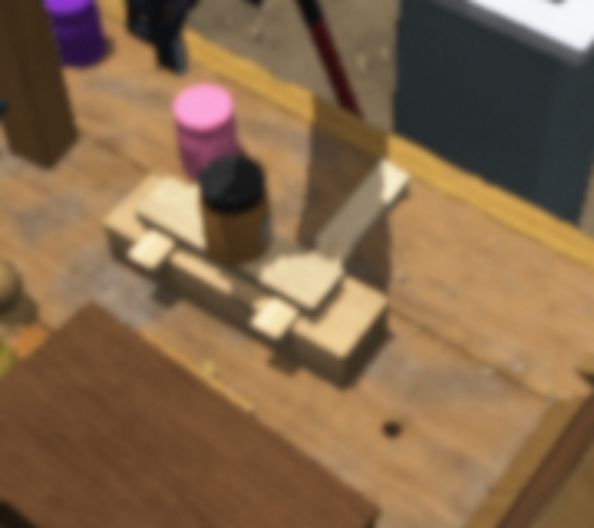

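The stack stands as required: the jar is upright at (235,210) on the slat, at (644.6, 64.3) mm against the blank centre at (642.5, 64) mm.

```bash
python3 -c "
from workcell import arm
print(arm.job_done())"
```

```text
the job is handed in; nothing more can be done
None
```

The stack is built and handed in: both sticks lie square across the blank about 70 mm either side of its middle, the slat is centred on them, and the jar stands upright over the middle (about 2 mm off by the last camera check); the hand-in returned no verdict.

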